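# Fetch the yellow-lidded powder jar from behind its neighbours

## Robot

A 7-joint arm with a two-finger parallel gripper is mounted at the origin on a cart in front of the work surface, level with it; the furniture and walls round the work are solid. World frame = base frame: x ahead of the robot, y to its left, z up, the work surface at z = 0. Lengths are in m, angles in rad, forces in N, time in s.
With the tool pointing down it reaches from about 0.425 to 0.925 m from the base axis. Payload 6.8 kg.
Tool frame: the origin (TCP) lies midway between the tips of the shut fingers; the grasp point (between the pads) lies r.grip_point_offset behind it (r.grip_point_offset is the distance from the TCP to the grasp point, in m); z points along the fingers, y is the line along which they close (so a half turn about z gives the same grasp; the last joint's range is limited). The gripper opens to 85 mm and grips with 20 to 120 N. Pads are 22 mm wide; open, the fingers measure 114 mm over their backs; the gripper's body (76 mm by 85 mm) begins 54 mm behind the grasp point. The pads swing forward as they close: fully open they stand 13 mm farther back than shut.
Start: joints at [1.013, 0.477, 0.022, 1.555, -0.011, 1.109, -0.083], TCP at [0.293, -0.608, 0.231] pointing down, gripper open.
Joint ranges: [-2.96, 2.96], [-0.34, 2.1], [-1.41, 1.46], [0.24, 2.44], [-1.37, 4.51], [0.17, 1.92], [-2.96, 2.96]. Speed limits (rad/s): [2.39, 2.39, 3.14, 3.14, 3.14, 3.14, 3.14].

## Interface

Orientations are given as a rotation vector (axis times angle).
In Python, from bench import r gives the robot as it stands. The module is installed in compiled form; this text tells all that it offers.
- The arm moves only by the shell command python3 -m crank 'ROWS' [FORCE]. ROWS is JSON, a list of rows, each a list of 5 numbers: the shift along the world's x, y, z in units of 200 mm (1.0 is 200 mm), then the turn about the world's z in units of 45 degrees (1.0 is 45 degrees), then the opening, from -1 (shut) to 1 (fully open). In form: [[dx, dy, dz, turn, jaw], ...]. A call has 1 to 8 rows; each row shifts and turns the commanded pose from where the row before left it; what a row does not reach is not made up. A row lasts 1/12 s, in which the tool goes at most 41.7 mm and 7.16 degrees, less where a joint would pass 70% of its speed; a pose out of reach is approached as far as the arm can. A call with a number of a shift or a turn outside -1 to 1 is refused whole. A call with a gripper value outside its range is refused whole. The fingers move at their own pace and stop on an object; FORCE is the grip in N (left out, the last holds). Time passes only in rows, so rows that do not move let the fingers close. It gives the time, the measured TCP pose, the force, the opening and the grip force at its end, in the units of the state.
- r.get_obs(): the state, without advancing time (a new reading comes with each control period).
- r.grab_frame(name): name is "scene" or "top" or "wrist"; returns the picture (480x640x3 uint8, blue, green, red); there is no depth.
- r.camera_model(name): a dict with "fx", "fy", "cx", "cy" (pixels), "distortion" ([k1, k2, p1, p2, k3] as OpenCV has them; the pictures are not rectified), "R" (3x3) and "t" (3): a world point X has camera coordinates R X + t. Camera axes: x right, y down, z forward; pixel columns grow to the right and rows downward; lengths in m; the calibration is good to about 2 mm. A picture is of the moment at which its call begins: read the wrist's pose just before it. camera_model takes no time and is no camera call; for the wrist camera it gives the pose at the moment of the call.
- r.hand_in(): hands the job in; it is judged then, once.
The state is a dict: "clock": time; "joints": joint angles; "qvel": joint speeds; "tau": joint torques, N m; "tcp_pos": TCP position; "orientation": TCP orientation; "contact_force": force on the tool from outside, world axes, zero at the start; "moment": the same for the moment, N m; "grip_width": finger opening in m; "gripper_force": force on a finger pad.
Only numpy, scipy, OpenCV 4.12 (cv2) and the standard library are available. Lean on these libraries where they do the work, as an engineer would, in place of code of your own. Each camera call takes 0.05 s, during which the arm holds its last target. There are 200 camera calls.

## Task

The yellow-lidded jar stands at the back of the jar stand, hemmed in by the red-lidded and the blue-lidded jar. First set the red and blue jars aside, standing on the grey mat; then stand the yellow jar in the middle of the round white tile with the blue edge, and only then put the red and the blue jar back, each on the spot in the stand it came from. Keep every jar upright, and do not disturb the green and purple jars.

Things in the scene. Friction and masses are not known exactly. Their poses are not given: they have to be found in the camera images.
- yellow_jar: Upright white powder jar, yellow lid (fixed on, top 10 mm), 32 mm across the lid, 30 mm across the body, 37 mm high, about 70 g. Origin: centre of its underside, z up. Starts on the stand's back spot. The gaps to red and blue (8 to 10 mm) and to the panel behind it (8 mm) are too narrow for fingers; with both gone it can be gripped along the stand's y.
- red_jar: Upright white powder jar, red lid (fixed on, top 10 mm), 36 mm across the lid, 34 mm across the body, 41 mm high, about 70 g. Origin: centre of its underside, z up. It starts on the left or right spot of the stand and must come back to that same spot. In the stand it can be gripped along the stand's x.
- blue_jar: Upright white powder jar, blue lid (fixed on, top 10 mm), 40 mm across the lid, 37 mm across the body, 45 mm high, about 70 g. Origin: centre of its underside, z up. It starts on the other of the left and right spots and must come back to that same spot. In the stand it can be gripped along the stand's x.
- stand: Fixed jar stand: flat dark metal plate 110 (x) by 150 (y) by 5 mm. Jars stand on top on white-ringed spots at x, y (mm): back 18, 0; left 4, 42; right 4, -42. Origin: centre of its underside, x away from the robot (turned up to 0.3 rad), y left. Behind the back spot a white panel 46 mm wide, front face at x = 42, top at z = 47; no other walls.
- mat: Fixed flat grey mat, 120 (x) by 160 (y) by 4 mm, the side area with room for two jars. Origin: centre of its underside, x and y along its sides.
- tile: Fixed round white ceramic tile, 90 mm across, 6 mm thick, with a blue edge and a thin blue ring 45 mm across round its middle; the yellow jar goes onto its middle. Origin: centre of its underside.
- green_jar: Upright white powder jar, green lid (fixed on, top 10 mm), 42 mm across the lid, 40 mm across the body, 47 mm high, about 70 g. Origin: centre of its underside, z up. A bystander on the worktop: leave it alone.
- purple_jar: Upright white powder jar, purple lid (fixed on, top 10 mm), 36 mm across the lid, 34 mm across the body, 41 mm high, about 70 g. Origin: centre of its underside, z up. A bystander on the worktop: leave it alone.

How it is judged:
On the way, in this order (a step that is already met when the one before it is completed fails the run):
1. the red and blue jars both stand released on the grey mat while the yellow jar is still in its place in the stand (x of red_jar in the frame of mat between -0.06 and 0.06 m and y of red_jar in the frame of mat between -0.08 and 0.08 m and z of each of red_jar, blue_jar in the frame of mat below 0.009 m and contact force between the fingers and red_jar below 0.05 N and linear speed of each of red_jar, blue_jar below 0.02 m/s and angle between each of red_jar, blue_jar's own z axis and vertical below 0.1 rad and x of blue_jar in the frame of mat between -0.06 and 0.06 m and y of blue_jar in the frame of mat between -0.08 and 0.08 m and contact force between the fingers and blue_jar below 0.05 N and distance of yellow_jar from where it was at the start of the episode below 0.02 m), for 0.2 s.
2. the yellow jar stands released in the middle of the tile, red and blue still on the mat (horizontal distance between yellow_jar and tile below 0.015 m and z of yellow_jar in the frame of tile below 0.011 m and contact force between the fingers and yellow_jar below 0.05 N and linear speed of each of yellow_jar, red_jar, blue_jar below 0.02 m/s and angle between each of yellow_jar, red_jar, blue_jar's own z axis and vertical below 0.1 rad and x of red_jar in the frame of mat between -0.06 and 0.06 m and y of red_jar in the frame of mat between -0.08 and 0.08 m and z of each of red_jar, blue_jar in the frame of mat below 0.009 m and contact force between the fingers and red_jar below 0.05 N and x of blue_jar in the frame of mat between -0.06 and 0.06 m and y of blue_jar in the frame of mat between -0.08 and 0.08 m and contact force between the fingers and blue_jar below 0.05 N), for 0.2 s.
At the end, for the whole second after the job is handed in: The yellow jar stands upright on the tile, its centre within 15 mm of the tile's; the red and the blue jar stand upright in the stand, each within 12 mm of where it began; all three are released and at rest (horizontal distance between yellow_jar and tile below 0.015 m and z of yellow_jar in the frame of tile below 0.011 m and contact force between the fingers and yellow_jar below 0.05 N and linear speed of each of yellow_jar, red_jar, blue_jar below 0.02 m/s and angle between each of yellow_jar, red_jar, blue_jar's own z axis and vertical below 0.1 rad and distance of each of red_jar, blue_jar from where it was at the start of the episode below 0.012 m and contact force between the fingers and red_jar below 0.05 N and contact force between the fingers and blue_jar below 0.05 N); the robot touches nothing.
It fails at once if a jar is tipped over (more than 35 degrees) (angle between any of red_jar, blue_jar, yellow_jar, green_jar, purple_jar's own z axis and vertical above 0.61 rad).
It fails at once if the green or the purple jar is moved by more than 20 mm (distance of any of green_jar, purple_jar from where it was at the start of the episode above 0.02 m).
It also fails if it takes over 109 s, if anything falls off the work surface, if the arm or the gripper's body presses on something with over 40 N, if the wrist force passes 120 N, or if a joint passes its speed limit or range.

## Working session

There is one attempt and no reset: what is moved stays moved. The work goes in short steps, Python scripts to look and compute and a shell command to move; the robot and the scene stay as the last step left them, time stands still between calls to the robot, and variables do not carry over. Pictures are saved under pics/ and viewed, at most 14 in all, crops included, and the job is handed in when it is done.

```bash
mkdir -p pics
python3 - <<'E'
from bench import r
import cv2
o=r.get_obs();print({k:o[k] for k in('clock','tcp_pos','orientation','grip_width')},r.grip_point_offset)
for n in('top','scene'):
    im=r.grab_frame(n);cv2.imwrite(f'pics/{n}0.png',im)
    m=r.camera_model(n);print(n,m)
E
```

```text
{'clock': 0.0, 'tcp_pos': array([ 0.2931973 , -0.60733782,  0.23032992]), 'orientation': array([-3.06077636e+00, -7.00194341e-01,  8.48498062e-04]), 'grip_width': 0.08558912219469018} 0.0187
top {'fx': 621.8570633021466, 'fy': 621.8570633021466, 'cx': 312.87576631825124, 'cy': 247.83761342334003, 'distortion': array([-0.10084308,  0.        ,  0.        ,  0.        ,  0.        ]), 'R': array([[ 0.02427031, -0.99970366, -0.00188012],
       [-0.9896682 , -0.02376075, -0.14139406],
       [ 0.14130749,  0.00529237, -0.98995161]]), 't': array([-0.00424245,  0.58573733,  1.0884428 ])}
scene {'fx': 609.7217486865837, 'fy': 609.7217486865837, 'cx': 308.7360068664399, 'cy': 237.7545257067368, 'distortion': array([-0.10886586,  0.        ,  0.        ,  0.        ,  0.        ]), 'R': array([[-0.47029173, -0.88242435,  0.01236768],
       [-0.50349091,  0.25677526, -0.82496265],
       [ 0.72479141, -0.39420013, -0.56505192]]), 't': array([0.27906087, 0.33247249, 0.69362637])}
```

View pics/top0.png

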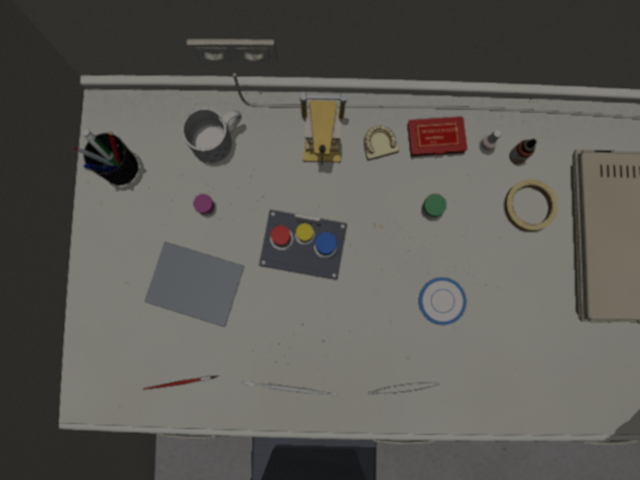

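View pics/scene0.png

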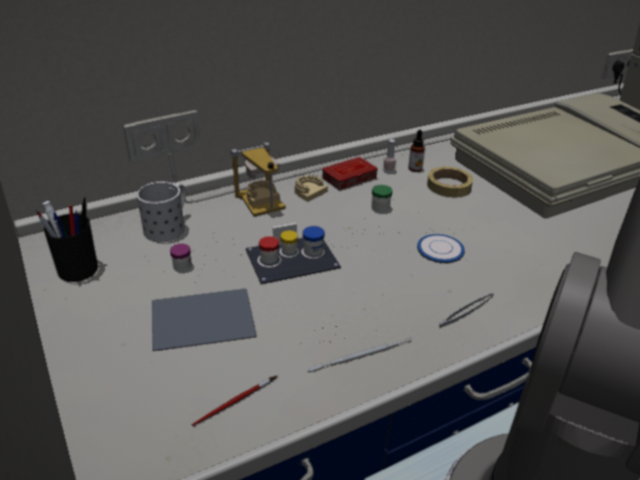

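Top view: red lid (281,236), yellow (305,232), blue (326,243), stand around (304,244), mat (195,284), tile (442,300), green (434,205), purple (204,204).

```bash
cat > h.py <<'E'
import cv2,numpy as np
from bench import r
from scipy.spatial.transform import Rotation as Ro
def ray(m,uv,z):
    K=np.array([[m['fx'],0,m['cx']],[0,m['fy'],m['cy']],[0,0,1]])
    p=cv2.undistortPoints(np.array(uv,float).reshape(-1,1,2),K,np.array(m['distortion'])).reshape(-1,2)
    R=np.array(m['R']);d=np.c_[p,np.ones(len(p))]@R;c=-R.T@np.array(m['t'])
    return (c+d*((z-c[2])/d[:,2])[:,None])[:,:2]
def blob(mask,seed):
    n,l,s,c=cv2.connectedComponentsWithStats(mask.astype(np.uint8))
    ok=[i for i in range(1,n) if s[i,4]>25]
    i=min(ok,key=lambda i:np.hypot(*(c[i]-seed)))
    return cv2.findContours((l==i).astype(np.uint8),0,cv2.CHAIN_APPROX_NONE)[0][0],s[i,4]
HUE=dict(red=(172,8),yellow=(20,35),blue=(100,130),green=(50,90),purple=(140,171))
def huemask(im,n,smin=110):
    h,s,v=cv2.split(cv2.cvtColor(im,cv2.COLOR_BGR2HSV));a,b=HUE[n]
    return ((h>=a)|(h<=b) if a>b else (h>=a)&(h<=b))&(s>smin)&(v>50)
def yaw():
    return Ro.from_rotvec(r.get_obs()['orientation']).as_matrix()[:2,1]
E
python3 - <<'E'
from h import *
im=cv2.imread('pics/top0.png');m=r.camera_model('top')
S=dict(red=(281,236,.046),yellow=(305,232,.042),blue=(326,243,.05),green=(434,205,.047),purple=(204,204,.041))
for n,(u,v,z) in S.items():
    c,a=blob(huemask(im,n),(u,v));w=ray(m,c.reshape(-1,2),z);(cc,rad)=cv2.minEnclosingCircle(w.astype(np.float32))
    M=cv2.moments(c);print(n,a,np.round(cc,4),'d',round(2*rad,4),'cen',ray(m,[(M['m10']/M['m00'],M['m01']/M['m00'])],z).round(4))
c,a=blob(huemask(im,'blue',60),(442,300));w=ray(m,c.reshape(-1,2),.006).astype(np.float32);print('tile',a,cv2.minEnclosingCircle(w),cv2.fitEllipse(w)[0])
hsv=cv2.cvtColor(im,cv2.COLOR_BGR2HSV);print(hsv[284,195],hsv[265,300],hsv[330,300],hsv[300,300])
g=hsv[...,2]
for n,mask,seed,z in(('mat',g<130,(195,284),.004),('stand',g<100,(304,250),.005)):
    c,a=blob(mask,seed);w=ray(m,c.reshape(-1,2),z).astype(np.float32);print(n,a,cv2.minAreaRect(w),ray(m,cv2.boxPoints(cv2.minAreaRect(c)),z))
print('tool y',yaw())
E
```

```text
red 309 [0.6074 0.0698] d 0.0375 cen [[0.6077 0.0697]]
yellow 247 [0.6153 0.0268] d 0.0335 cen [[0.6153 0.0263]]
blue 384 [ 0.5944 -0.0128] d 0.0414 cen [[ 0.5948 -0.0129]]
green 37 [ 0.6639 -0.2065] d 0.0316 cen [[ 0.6559 -0.2073]]
purple 240 [0.6638 0.2143] d 0.034 cen [[0.6631 0.2143]]
tile 430 ((0.49714064598083496, -0.23286263644695282), 0.04435724392533302) (0.4971848726272583, -0.23285895586013794)
[107  19  96] [113  32  63] [ 26  17 123] [ 23  16 124]
mat 300890 ((0.6361508369445801, -0.003001570701599121), (0.959924578666687, 1.3393781185150146), 1.3939900398254395) [[ 1.09967946  0.67816573]
 [ 1.13226294 -0.66081624]
 [ 0.17076383 -0.60779634]
 [ 0.1425109   0.58180009]]
stand 3642 ((0.5977086424827576, 0.02931314706802368), (0.15056660771369934, 0.11078250408172607), 81.05574798583984) [[ 0.55464252  0.11198828]
 [ 0.66465635  0.09621705]
 [ 0.64054289 -0.05397584]
 [ 0.53128144 -0.0362953 ]]
tool y [ 0.43482067 -0.90051559]
```

```bash
python3 - <<'E'
from h import *
im=cv2.imread('pics/top0.png');m=r.camera_model('top')
h,s,v=cv2.split(cv2.GaussianBlur(cv2.cvtColor(im,cv2.COLOR_BGR2HSV),(3,3),0))
k=((h>95)&(h<125)&(v>75)&(v<112));k=cv2.morphologyEx(k.astype(np.uint8),cv2.MORPH_OPEN,np.ones((3,3)))
c,a=blob(k,(195,284));w=ray(m,c.reshape(-1,2),.004).astype(np.float32);print('mat',a,cv2.minAreaRect(w))
E
python3 -m crank '[[0.085,0.18,0,0.07,1],[0.085,0.18,0,0.07,1],[0.085,0.18,0,0.07,1],[0.085,0.18,0,0.07,1],[0.085,0.18,0,0.07,1],[0.085,0.18,0,0.07,1],[0.085,0.18,0,0.07,1],[0.085,0.18,0,0.07,1]]' 40
```

```text
mat 4993 ((0.5183584690093994, 0.23090359568595886), (0.15492147207260132, 0.11515472084283829), 74.75440216064453)
clock: 0.77
tcp_pos: [0.4296, -0.3179, 0.2311]
orientation: [-2.834, -1.355, 0.001]
contact_force: [1.7, 0.3, 0.1]
grip_width: 0.0854
gripper_force: 0.0
```

```bash
python3 -m crank '[[0.085,0.18,0,0.07,1],[0.085,0.18,0,0.07,1],[0.085,0.18,0,0.07,1],[0.085,0.18,0,0.07,1],[0.085,0.18,0,0.07,1],[0.085,0.18,0,0.07,1],[0.085,0.18,0,0.07,1],[0.085,0.18,0,0.07,1]]' && python3 -m crank '[[0.07,0.167,0,0.036,1],[0.07,0.167,0,0.036,1],[0.07,0.167,0,0.036,1],[0,0,-0.2,0,1],[0,0,-0.2,0,1],[0,0,0,0,1],[0,0,0,0,1],[0,0,0,0,1]]'
cat > st.py <<'E'
from h import *
import sys
o=r.get_obs();y=yaw();p=o['tcp_pos'];print('clk',round(o['clock'],2),'tcp',p.round(4),'yaw',round(np.degrees(np.arctan2(y[1],y[0])),2),'w',round(o['grip_width'],4),'fz',round(o['contact_force'][2],1))
if len(sys.argv)>3: print('units to go',((np.array([float(a) for a in sys.argv[1:4]])-p)/.2).round(3),'turn',((float(sys.argv[4])-np.degrees(np.arctan2(y[1],y[0]))+90)%180-90)/45)
E
python3 st.py .608 .070 .012 -8.94; python3 -c "
from h import *
cv2.imwrite('pics/w1.png',r.grab_frame('wrist'))"
```

```text
clock: 1.43
tcp_pos: [0.5657, -0.0301, 0.2311]
orientation: [-2.47, -1.941, 0.001]
contact_force: [0.2, -0.4, -0.2]
grip_width: 0.0858
gripper_force: 0.0
clock: 2.1
tcp_pos: [0.6083, 0.0681, 0.1529]
orientation: [2.389, 2.04, 0.002]
contact_force: [-0.5, 1.0, 0.4]
grip_width: 0.0856
gripper_force: 0.0
clk 2.1 tcp [0.6083 0.0681 0.1529] yaw -9.02 w 0.0856 fz 0.4
units to go [-0.001  0.01  -0.704] turn 0.001674921710496038
```

View pics/w1.png

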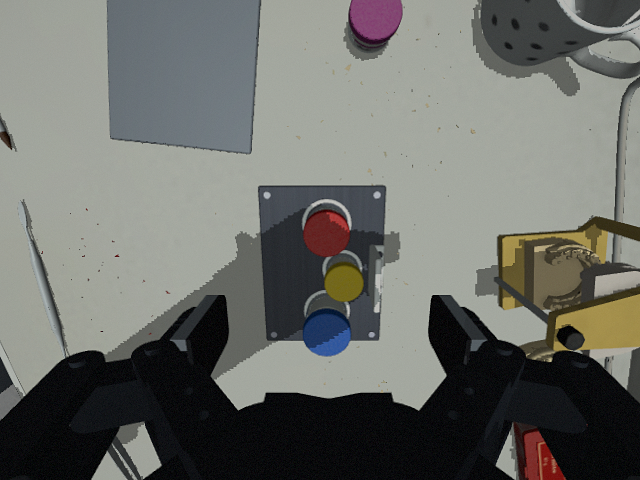

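Wrist view: red lid (327,232), yellow (343,282), blue (327,332), jaws open symmetric about column ~325; clear. I'll cross-check the positions with this view.

```bash
python3 - <<'E'
from h import *
im=cv2.imread('pics/w1.png');m=r.camera_model('wrist')
for n,u,v,z in(('red',327,232,.046),('yellow',343,282,.042),('blue',327,332,.05)):
    c,a=blob(huemask(im,n,90),(u,v));w=ray(m,c.reshape(-1,2),z);cc,rad=cv2.minEnclosingCircle(w.astype(np.float32));print(n,np.round(cc,4),2*rad)
E
python3 -m crank '[[0,0.01,-0.175,0,1],[0,0,-0.175,0,1],[0,0,-0.175,0,1],[0,0,-0.175,0,1],[0,0,0,0,1],[0,0,0,0,1]]' 
python3 st.py .608 .070 .012 -8.94
```

```text
red [0.6087 0.0732] 0.03733276203274727
yellow [0.6156 0.0302] 0.034935809671878815
blue [ 0.5946 -0.0085] 0.043324582278728485
clock: 2.65
tcp_pos: [0.6078, 0.07, 0.0122]
orientation: [-2.389, -2.04, 0.001]
contact_force: [-0.5, -0.6, -0.0]
grip_width: 0.0853
gripper_force: 0.0
clk 2.65 tcp [0.6078 0.07   0.0122] yaw -9.01 w 0.0853 fz -0.0
units to go [ 0.001 -0.    -0.001] turn 0.001495028508045948
```

```bash
python3 -m crank '[[0,0,0,0,-1],[0,0,0,0,-1],[0,0,0,0,-1],[0,0,0,0,-1],[0,0,0,0,-1],[0,0,0,0,-1],[0,0,0,0,-1],[0,0,0,0,-1]]' 40 && python3 -m crank '[[0,0,0.1,0,-1],[0,0,0.1,0,-1],[0,0,0.1,0,-1],[0,0,0.1,0,-1],[0,0,0,0,-1],[0,0,0,0,-1]]'; python3 st.py .524 .268 .092 -8.94;python3 -c "
from h import *
cv2.imwrite('pics/w2.png',r.grab_frame('wrist'))"
```

```text
clock: 3.32
tcp_pos: [0.6087, 0.0706, 0.0132]
orientation: [2.387, 2.04, 0.003]
contact_force: [-2.0, -1.0, 9.2]
grip_width: 0.0349
gripper_force: 38.9
clock: 3.82
tcp_pos: [0.6084, 0.0704, 0.0928]
orientation: [2.387, 2.04, 0.004]
contact_force: [-0.1, -0.3, -1.5]
grip_width: 0.0349
gripper_force: 39.9
clk 3.82 tcp [0.6084 0.0704 0.0928] yaw -8.98 w 0.0349 fz -1.5
units to go [-0.422  0.988 -0.004] turn 0.0009114438407926349
```

View pics/w2.png

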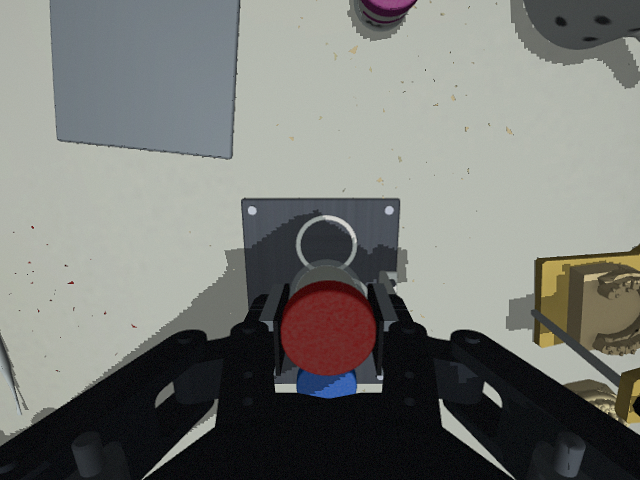

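Red is held upright between the pads (lid centre ~(328,328)), its empty ring visible at (327,243). Carry to the mat.

```bash
python3 -m crank '[[-0.053,0.1235,0,0,-1],[-0.053,0.1235,0,0,-1],[-0.053,0.1235,0,0,-1],[-0.053,0.1235,0,0,-1],[-0.053,0.1235,0,0,-1],[-0.053,0.1235,0,0,-1],[-0.053,0.1235,0,0,-1],[-0.053,0.1235,0,0,-1]]' >/dev/null; python3 -m crank '[[0,0,-0.1,0,-1],[0,0,-0.1,0,-1],[0,0,-0.1,0,-1],[0,0,-0.05,0,-1],[0,0,-0.03,0,-1],[0,0,0,0,-1],[0,0,0,0,-1]]'; python3 st.py .524 .268 .0125 -8.94
```

```text
clock: 5.12
tcp_pos: [0.5228, 0.268, 0.0154]
orientation: [-2.388, -2.041, 0.0]
contact_force: [-0.6, 0.9, -0.4]
grip_width: 0.0347
gripper_force: 40.1
clk 5.12 tcp [0.5228 0.268  0.0154] yaw -8.98 w 0.0347 fz -0.4
units to go [ 0.006  0.    -0.015] turn 0.0008342257221354682
```

```bash
python3 -m crank '[[0,0,-0.007,0,-1],[0,0,-0.006,0,-1],[0,0,0,0,-1]]'; python3 -m crank '[[0,0,0,0,0.2],[0,0,0,0,0.6],[0,0,0,0,1],[0,0,0,0,1],[0,0,0,0,1],[0,0,0,0,1]]'; python3 -m crank '[[0,0,0.15,0,1],[0,0,0.15,0,1],[0,0,0.15,0,1],[0,0,0.15,0,1],[0,0,0,0,1],[0,0,0,0,1]]' >/dev/null;  python3 st.py .595 -.0128 .014 -8.94
```

```text
clock: 5.37
tcp_pos: [0.5231, 0.268, 0.0132]
orientation: [2.388, 2.04, 0.002]
contact_force: [0.2, -1.5, 0.2]
grip_width: 0.0351
gripper_force: 40.1
clock: 5.87
tcp_pos: [0.5227, 0.268, 0.0128]
orientation: [2.388, 2.041, 0.0]
contact_force: [0.3, 0.4, 0.4]
grip_width: 0.0855
gripper_force: 0.0
clk 6.37 tcp [0.5238 0.2686 0.1346] yaw -8.98 w 0.0851 fz 0.3
units to go [ 0.356 -1.407 -0.603] turn 0.0009615234287881296
```

```bash
python3 -m crank '[[0.0445,-0.176,0,0,1],[0.0445,-0.176,0,0,1],[0.0445,-0.176,0,0,1],[0.0445,-0.176,0,0,1],[0.0445,-0.176,0,0,1],[0.0445,-0.176,0,0,1],[0.0445,-0.176,0,0,1],[0.0445,-0.176,0,0,1]]' >/dev/null; python3 -m crank '[[0,0,-0.15,0,1],[0,0,-0.15,0,1],[0,0,-0.15,0,1],[0,0,-0.15,0,1],[0,0,0,0,1],[0,0,0,0,1]]'; python3 st.py .595 -.0128 .014 -8.94
python3 -c "
from h import *
cv2.imwrite('pics/t3.png',r.grab_frame('top')[180:330,130:360].repeat(3,0).repeat(3,1))"
```

```text
clock: 7.53
tcp_pos: [0.5916, -0.0137, 0.0105]
orientation: [-2.385, -2.039, 0.007]
contact_force: [-0.1, -0.4, 0.3]
grip_width: 0.0853
gripper_force: 0.0
clk 7.53 tcp [ 0.5916 -0.0137  0.0105] yaw -8.94 w 0.0853 fz 0.3
units to go [0.017 0.004 0.017] turn 0.00010915107361408142
```

View pics/t3.png

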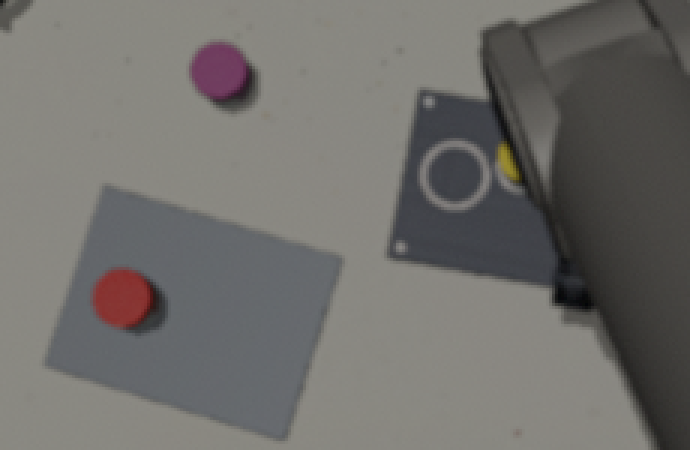

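Red stands upright on the mat (crop pixel ~(123,298)), well inside its edges. Correct the small offset and grip blue.

```bash
python3 -m crank '[[0.017,0.004,0.017,0,1],[0,0,0,0,1],[0,0,0,0,1]]'; python3 -m crank '[[0,0,0,0,-1],[0,0,0,0,-1],[0,0,0,0,-1],[0,0,0,0,-1],[0,0,0,0,-1],[0,0,0,0,-1],[0,0,0,0,-1],[0,0,0,0,-1]]' 40 && python3 -m crank '[[0,0,0.1,0,-1],[0,0,0.1,0,-1],[0,0,0.1,0,-1],[0,0,0.1,0,-1],[0,0,0,0,-1],[0,0,0,0,-1]]'; python3 st.py .5125 .193 .09 -8.94
```

```text
clock: 7.83
tcp_pos: [0.5991, -0.0126, 0.0182]
orientation: [2.386, 2.039, 0.005]
contact_force: [-0.4, -0.5, 0.5]
grip_width: 0.0853
gripper_force: 0.0
clock: 8.5
tcp_pos: [0.5973, -0.0129, 0.0164]
orientation: [2.388, 2.041, -0.0]
contact_force: [-2.9, 0.1, 5.6]
grip_width: 0.0392
gripper_force: 39.7
clock: 9.0
tcp_pos: [0.5979, -0.0129, 0.0968]
orientation: [2.387, 2.04, 0.002]
contact_force: [0.3, -1.2, -1.1]
grip_width: 0.0391
gripper_force: 40.3
clk 9.0 tcp [ 0.5979 -0.0129  0.0968] yaw -8.97 w 0.0391 fz -1.1
units to go [-0.427  1.029 -0.034] turn 0.0007746703648766445
```

```bash
python3 -m crank '[[-0.0534,0.1286,0,0,-1],[-0.0534,0.1286,0,0,-1],[-0.0534,0.1286,0,0,-1],[-0.0534,0.1286,0,0,-1],[-0.0534,0.1286,0,0,-1],[-0.0534,0.1286,0,0,-1],[-0.0534,0.1286,0,0,-1],[-0.0534,0.1286,0,0,-1]]' >/dev/null; python3 -m crank '[[0,0,-0.1,0,-1],[0,0,-0.1,0,-1],[0,0,-0.1,0,-1],[0,0,-0.05,0,-1],[0,0,-0.03,0,-1],[0,0,0,0,-1],[0,0,0,0,-1],[0,0,0,0,-1]]'; python3 st.py .5125 .193 .0155 -8.94
```

```text
clock: 10.33
tcp_pos: [0.5125, 0.1931, 0.0208]
orientation: [2.388, 2.04, 0.002]
contact_force: [0.4, 0.3, -0.6]
grip_width: 0.0387
gripper_force: 40.3
clk 10.33 tcp [0.5125 0.1931 0.0208] yaw -8.99 w 0.0387 fz -0.6
units to go [-0.    -0.001 -0.027] turn 0.0010366465768672445
```

```bash
python3 -m crank '[[0,0,-0.01,0,-1],[0,0,-0.01,0,-1],[0,0,-0.005,0,-1],[0,0,0,0,-1],[0,0,0,0,-1]]'; python3 -m crank '[[0,0,0,0,0.2],[0,0,0,0,0.6],[0,0,0,0,1],[0,0,0,0,1],[0,0,0,0,1],[0,0,0,0,1]]'; python3 -m crank '[[0,0,0.15,0,1],[0,0,0.15,0,1],[0,0,0.15,0,1],[0,0,0.15,0,1],[0,0,0,0,1],[0,0,0,0,1],[0,0,0,0,1],[0,0,0,0,1]]' >/dev/null;  python3 st.py .6155 .0266 .012 81.06; python3 -c "
from bench import r
print(r.get_obs()['joints'].round(2))"
```

```text
clock: 10.75
tcp_pos: [0.5122, 0.1929, 0.0155]
orientation: [2.388, 2.041, 0.001]
contact_force: [-0.2, -0.4, 3.0]
grip_width: 0.0389
gripper_force: 40.5
clock: 11.25
tcp_pos: [0.5118, 0.1929, 0.0151]
orientation: [-2.388, -2.041, 0.0]
contact_force: [0.7, 0.1, 0.1]
grip_width: 0.0853
gripper_force: 0.0
clk 11.92 tcp [0.511  0.1924 0.1338] yaw -8.97 w 0.0853 fz -0.2
units to go [ 0.523 -0.829 -0.609] turn -1.9993458236581192
[-0.11  0.42 -0.46  1.93  0.25  0.85 -0.85]
```

```bash
for i in 1; do python3 -m crank '[[0.0327,-0.0518,0,-0.125,1],[0.0327,-0.0518,0,-0.125,1],[0.0327,-0.0518,0,-0.125,1],[0.0327,-0.0518,0,-0.125,1],[0.0327,-0.0518,0,-0.125,1],[0.0327,-0.0518,0,-0.125,1],[0.0327,-0.0518,0,-0.125,1],[0.0327,-0.0518,0,-0.125,1]]'>/dev/null; done; python3 st.py .6155 .0266 .012 81.06; python3 -c "
from bench import r
print(r.get_obs()['joints'].round(2))"
```

```text
clk 12.58 tcp [0.5635 0.1093 0.1334] yaw -54.24 w 0.0851 fz 0.6
units to go [ 0.26  -0.413 -0.607] turn -0.9934125784321004
[-0.1   0.44 -0.25  1.87  0.14  0.85 -1.37]
```

```bash
python3 -m crank '[[0.0327,-0.0518,0,-0.125,1],[0.0327,-0.0518,0,-0.125,1],[0.0327,-0.0518,0,-0.125,1],[0.0327,-0.0518,0,-0.125,1],[0.0327,-0.0518,0,-0.125,1],[0.0327,-0.0518,0,-0.125,1],[0.0327,-0.0518,0,-0.125,1],[0.0327,-0.0518,0,-0.125,1]]'>/dev/null;python3 -m crank '[[0,0,0,0,1],[0,0,0,0,1],[0,0,0,0,1],[0,0,0,0,1]]'>/dev/null; python3 st.py .6155 .0266 .0115 81.06
python3 - <<'E'
from h import *
print(r.get_obs()['joints'].round(2))
m=r.camera_model('wrist');im=r.grab_frame('wrist');cv2.imwrite('pics/w4.png',im)
c,a=blob(huemask(im,'yellow',110),(320,240));w=ray(m,c.reshape(-1,2),.042);print(a,cv2.minEnclosingCircle(w.astype(np.float32)))
E
```

```text
clk 13.58 tcp [0.6157 0.0283 0.1346] yaw -98.78 w 0.0858 fz -0.4
units to go [-0.001 -0.009 -0.615] turn -0.0036350303721683808
[-0.11  0.49 -0.05  1.78  0.03  0.87 -1.9 ]
1571 ((0.6169185042381287, 0.028200168162584305), 0.017419423907995224)
```

View pics/w4.png

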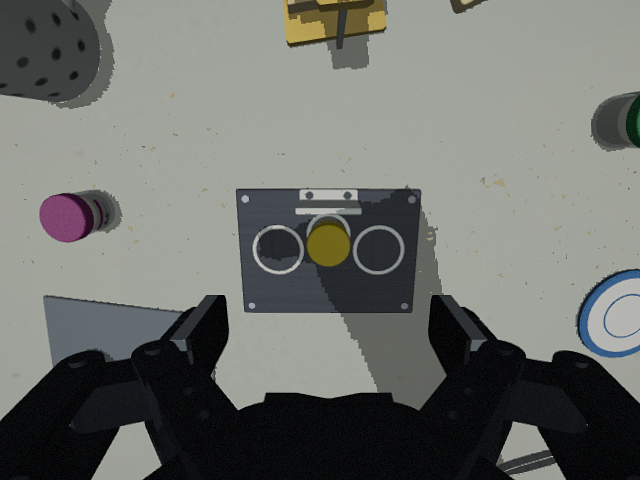

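Yellow lid at (328,243), both neighbours' rings empty, jaws straddle it. Descend and grip.

```bash
python3 -m crank '[[0,-0.007,-0.15,0,1],[0,0,-0.15,0,1],[0,0,-0.15,0,1],[0,0,-0.12,0,1],[0,0,-0.04,0,1],[0,0,0,0,1],[0,0,0,0,1],[0,0,0,0,1]]'; python3 -m crank '[[0,0,0,0,-1],[0,0,0,0,-1],[0,0,0,0,-1],[0,0,0,0,-1],[0,0,0,0,-1],[0,0,0,0,-1],[0,0,0,0,-1],[0,0,0,0,-1]]' 40 && python3 -m crank '[[0,0,0.1,0,-1],[0,0,0.1,0,-1],[0,0,0.1,0,-1],[0,0,0.1,0,-1],[0,0,0.1,0,-1],[0,0,0,0,-1],[0,0,0,0,-1],[0,0,0,0,-1]]'; python3 st.py .4972 -.2329 .11 81.06
```

```text
clock: 14.3
tcp_pos: [0.6178, 0.0261, 0.0149]
orientation: [-3.131, 0.245, -0.004]
contact_force: [-1.0, -0.2, 0.3]
grip_width: 0.0856
gripper_force: 0.0
clock: 14.97
tcp_pos: [0.6169, 0.0259, 0.0137]
orientation: [-3.132, 0.246, -0.001]
contact_force: [-1.4, 1.5, 5.4]
grip_width: 0.0305
gripper_force: 39.1
clock: 15.63
tcp_pos: [0.6156, 0.0256, 0.112]
orientation: [3.132, -0.246, -0.003]
contact_force: [0.9, -0.2, -2.0]
grip_width: 0.0305
gripper_force: 39.7
clk 15.63 tcp [0.6156 0.0256 0.112 ] yaw -98.97 w 0.0305 fz -2.0
units to go [-0.592 -1.293 -0.01 ] turn 0.0006651503831171289
```

```bash
python3 -m crank '[[-0.074,-0.1615,0,0,-1],[-0.074,-0.1615,0,0,-1],[-0.074,-0.1615,0,0,-1],[-0.074,-0.1615,0,0,-1],[-0.074,-0.1615,0,0,-1],[-0.074,-0.1615,0,0,-1],[-0.074,-0.1615,0,0,-1],[-0.074,-0.1615,0,0,-1]]' >/dev/null; python3 -m crank '[[0,0,-0.1,0,-1],[0,0,-0.1,0,-1],[0,0,-0.1,0,-1],[0,0,-0.1,0,-1],[0,0,0,0,-1],[0,0,0,0,-1],[0,0,0,0,-1],[0,0,0,0,-1]]'; python3 st.py .4972 -.2329 .0145 81.06
python3 - <<'E'
from h import *
m=r.camera_model('wrist');im=r.grab_frame('wrist');cv2.imwrite('pics/w5.png',im)
z=r.get_obs()['tcp_pos'][2]+.042-.0137
c,a=blob(huemask(im,'yellow',110),(320,330));w=ray(m,c.reshape(-1,2),z);print(a,cv2.minEnclosingCircle(w.astype(np.float32)))
E
```

```text
clock: 16.97
tcp_pos: [0.4988, -0.2329, 0.034]
orientation: [3.132, -0.245, 0.002]
contact_force: [-0.1, -0.7, -0.5]
grip_width: 0.0313
gripper_force: 39.8
clk 16.97 tcp [ 0.4988 -0.2329  0.034 ] yaw -98.96 w 0.0313 fz -0.5
units to go [-0.008 -0.    -0.097] turn 0.0005432872913679098
5376 ((0.4992254078388214, -0.23293928802013397), 0.01765625737607479)
```

View pics/w5.png

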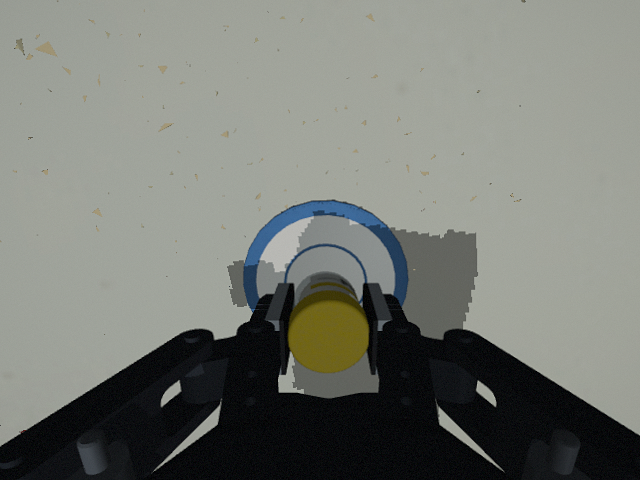

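Yellow is held over the tile, centred on its ring (ring centre ~(326,283), lid (328,332)). Lower, release, rise.

```bash
python3 -m crank '[[-0.008,0,-0.04,0,-1],[0,0,-0.03,0,-1],[0,0,-0.015,0,-1],[0,0,-0.01,0,-1],[0,0,0,0,-1],[0,0,0,0,-1]]'; python3 -m crank '[[0,0,0,0,0.2],[0,0,0,0,0.6],[0,0,0,0,1],[0,0,0,0,1],[0,0,0,0,1],[0,0,0,0,1]]'; python3 -m crank '[[0,0,0.15,0,1],[0,0,0.15,0,1],[0,0,0.15,0,1],[0,0,0.15,0,1],[0,0,0,0,1],[0,0,0,0,1],[0,0,0,0,1],[0,0,0,0,1]]' >/dev/null;  python3 st.py .5225 .268 .134 -8.94;  python3 - <<'E'
from h import *
m=r.camera_model('wrist');im=r.grab_frame('wrist');cv2.imwrite('pics/w6.png',im)
c,a=blob(huemask(im,'yellow',110),(320,250));w=ray(m,c.reshape(-1,2),.043);print(a,cv2.minEnclosingCircle(w.astype(np.float32)))
E
```

```text
clock: 17.52
tcp_pos: [0.4963, -0.2325, 0.0146]
orientation: [-3.132, 0.246, 0.001]
contact_force: [-1.9, 1.7, 8.2]
grip_width: 0.0307
gripper_force: 40.3
clock: 18.02
tcp_pos: [0.4965, -0.2327, 0.014]
orientation: [-3.132, 0.246, 0.0]
contact_force: [0.4, -0.4, 0.7]
grip_width: 0.0854
gripper_force: 0.0
clk 18.68 tcp [ 0.4955 -0.2323  0.1328] yaw -98.96 w 0.0854 fz 0.3
units to go [0.135 2.501 0.006] turn -1.9994863002618268
1541 ((0.4964010715484619, -0.23109275102615356), 0.01732604019343853)
```

View pics/w6.png

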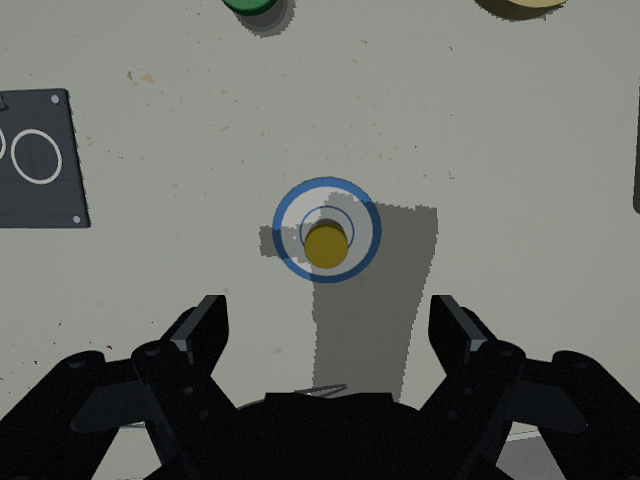

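Yellow stands in the tile's middle (lid (326,246) over ring). Now fetch red.

```bash
for c in 1; do python3 -m crank '[[0.0085,0.1563,0,0.125,1],[0.0085,0.1563,0,0.125,1],[0.0085,0.1563,0,0.125,1],[0.0085,0.1563,0,0.125,1],[0.0085,0.1563,0,0.125,1],[0.0085,0.1563,0,0.125,1],[0.0085,0.1563,0,0.125,1],[0.0085,0.1563,0,0.125,1]]' >/dev/null; python3 -m crank '[[0.0085,0.1563,0,0.125,1],[0.0085,0.1563,0,0.125,1],[0.0085,0.1563,0,0.125,1],[0.0085,0.1563,0,0.125,1],[0.0085,0.1563,0,0.125,1],[0.0085,0.1563,0,0.125,1],[0.0085,0.1563,0,0.125,1],[0.0085,0.1563,0,0.125,1]]' >/dev/null; done; python3 -m crank '[[0,0,0,0,1],[0,0,0,0,1],[0,0,0,0,1],[0,0,0,0,1],[0,0,0,0,1]]'>/dev/null; python3 st.py .5228 .268 .013 -8.94
```

```text
clk 20.48 tcp [0.5239 0.2657 0.1337] yaw -9.12 w 0.0852 fz 0.1
units to go [-0.005  0.011 -0.603] turn 0.003940676322622809
```

```bash
python3 -m crank '[[-0.005,0.011,-0.15,0.004,1],[0,0,-0.15,0,1],[0,0,-0.15,0,1],[0,0,-0.12,0,1],[0,0,-0.033,0,1],[0,0,0,0,1],[0,0,0,0,1],[0,0,0,0,1]]'; python3 -m crank '[[0,0,0,0,-1],[0,0,0,0,-1],[0,0,0,0,-1],[0,0,0,0,-1],[0,0,0,0,-1],[0,0,0,0,-1],[0,0,0,0,-1],[0,0,0,0,-1]]' 40 && python3 -m crank '[[0,0,0.1,0,-1],[0,0,0.1,0,-1],[0,0,0.1,0,-1],[0,0,0.1,0,-1],[0,0,0.1,0,-1],[0,0,0,0,-1],[0,0,0,0,-1],[0,0,0,0,-1]]'; python3 st.py .6083 .0703 .112 -8.94
```

```text
clock: 21.15
tcp_pos: [0.5239, 0.2702, 0.0152]
orientation: [2.385, 2.044, 0.004]
contact_force: [0.3, 0.3, -0.1]
grip_width: 0.0852
gripper_force: 0.0
clock: 21.82
tcp_pos: [0.523, 0.27, 0.0142]
orientation: [2.385, 2.045, 0.001]
contact_force: [-1.2, 0.1, 6.9]
grip_width: 0.0349
gripper_force: 39.4
clock: 22.48
tcp_pos: [0.5222, 0.2692, 0.1127]
orientation: [-2.385, -2.045, 0.002]
contact_force: [0.1, 0.0, -1.1]
grip_width: 0.0351
gripper_force: 40.0
clk 22.48 tcp [0.5222 0.2692 0.1127] yaw -8.79 w 0.0351 fz -1.1
units to go [ 0.431 -0.994 -0.003] turn -0.0032472157863297625
```

```bash
python3 -m crank '[[0.054,-0.123,0,0,-1],[0.054,-0.123,0,0,-1],[0.054,-0.123,0,0,-1],[0.054,-0.123,0,0,-1],[0.054,-0.123,0,0,-1],[0.054,-0.123,0,0,-1],[0.054,-0.123,0,0,-1],[0.054,-0.123,0,0,-1]]' >/dev/null; python3 -m crank '[[0,0,-0.1,0,-1],[0,0,-0.1,0,-1],[0,0,-0.1,0,-1],[0,0,-0.1,0,-1],[0,0,0,0,-1],[0,0,0,0,-1],[0,0,0,0,-1],[0,0,0,0,-1]]'>/dev/null; python3 st.py .6083 .0717 .0145 -8.94
```

```text
clk 23.82 tcp [0.6098 0.0732 0.0345] yaw -8.78 w 0.0344 fz -1.1
units to go [-0.008 -0.008 -0.1  ] turn -0.0035475860891226478
```

```bash
python3 -m crank '[[-0.008,-0.008,-0.04,0,-1],[0,0,-0.03,0,-1],[0,0,-0.018,0,-1],[0,0,-0.01,0,-1],[0,0,0,0,-1],[0,0,0,0,-1]]'; python3 -m crank '[[0,0,0,0,0.2],[0,0,0,0,0.6],[0,0,0,0,1],[0,0,0,0,1],[0,0,0,0,1],[0,0,0,0,1]]'; python3 -m crank '[[0,0,0.15,0,1],[0,0,0.15,0,1],[0,0,0.15,0,1],[0,0,0.15,0,1],[0,0,0,0,1],[0,0,0,0,1],[0,0,0,0,1],[0,0,0,0,1]]' >/dev/null;  python3 st.py .5122 .1929 .134 -8.94
```

```text
clock: 24.32
tcp_pos: [0.6073, 0.0711, 0.0151]
orientation: [2.385, 2.044, -0.001]
contact_force: [-5.4, -1.8, 13.1]
grip_width: 0.035
gripper_force: 41.0
clock: 24.82
tcp_pos: [0.6074, 0.0713, 0.0137]
orientation: [-2.385, -2.045, 0.0]
contact_force: [0.4, -0.2, -0.1]
grip_width: 0.0856
gripper_force: 0.0
clk 25.48 tcp [0.6065 0.071  0.1325] yaw -8.79 w 0.0855 fz 0.3
units to go [-0.472  0.61   0.007] turn -0.0033771260115160987
```

```bash
python3 -m crank '[[-0.059,0.0762,0,0,1],[-0.059,0.0762,0,0,1],[-0.059,0.0762,0,0,1],[-0.059,0.0762,0,0,1],[-0.059,0.0762,0,0,1],[-0.059,0.0762,0,0,1],[-0.059,0.0762,0,0,1],[-0.059,0.0762,0,-0.003,1]]' >/dev/null; python3 -m crank '[[0,0,0,0,1],[0,0,0,0,1],[0,0,0,0,1],[0,0,0,0,1],[0,0,0,0,1]]'>/dev/null; python3 st.py .5122 .1929 .0155 -8.94
python3 - <<'E'
from h import *
m=r.camera_model('wrist');im=r.grab_frame('wrist');cv2.imwrite('pics/w7.png',im)
for n,s,z in(('blue',(320,250),.049),):
    c,a=blob(huemask(im,n,110),s);w=ray(m,c.reshape(-1,2),z);print(n,a,cv2.minEnclosingCircle(w.astype(np.float32)))
E
```

```text
clk 26.57 tcp [0.5136 0.1921 0.1335] yaw -9.03 w 0.0856 fz -0.2
units to go [-0.007  0.004 -0.59 ] turn 0.0020906791138151624
blue 2504 ((0.5112157464027405, 0.1958681344985962), 0.020552722737193108)
```

View pics/w7.png

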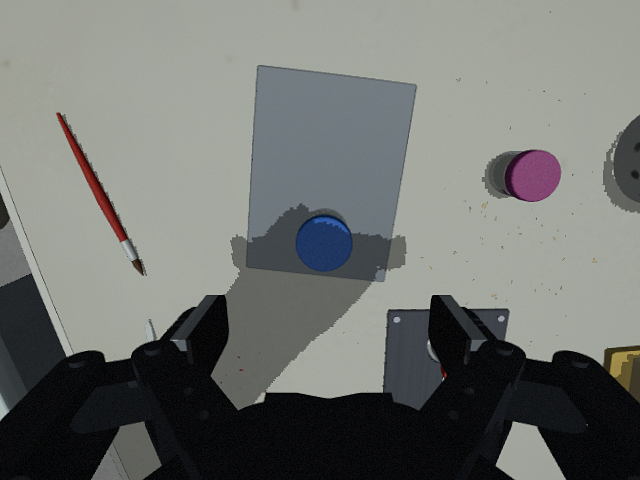

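Blue stands on the mat at (324,243), between the jaws. Grip it.

```bash
python3 -m crank '[[-0.006,0.004,-0.15,0,1],[0,0,-0.15,0,1],[0,0,-0.15,0,1],[0,0,-0.11,0,1],[0,0,-0.033,0,1],[0,0,0,0,1],[0,0,0,0,1],[0,0,0,0,1]]'; python3 -m crank '[[0,0,0,0,-1],[0,0,0,0,-1],[0,0,0,0,-1],[0,0,0,0,-1],[0,0,0,0,-1],[0,0,0,0,-1],[0,0,0,0,-1],[0,0,0,0,-1]]' 40 && python3 -m crank '[[0,0,0.1,0,-1],[0,0,0.1,0,-1],[0,0,0.1,0,-1],[0,0,0.1,0,-1],[0,0,0.1,0,-1],[0,0,0,0,-1],[0,0,0,0,-1],[0,0,0,0,-1]]'; python3 st.py .5955 -.0128 .112 -8.94
```

```text
clock: 27.28
tcp_pos: [0.5131, 0.1945, 0.0168]
orientation: [2.387, 2.041, 0.004]
contact_force: [0.0, -0.1, 0.3]
grip_width: 0.0849
gripper_force: 0.0
clock: 27.95
tcp_pos: [0.5123, 0.1943, 0.016]
orientation: [2.387, 2.042, 0.001]
contact_force: [-1.4, -0.8, 6.0]
grip_width: 0.0389
gripper_force: 39.5
clock: 28.62
tcp_pos: [0.5114, 0.1936, 0.1147]
orientation: [-2.388, -2.042, 0.002]
contact_force: [-1.3, 0.0, -0.2]
grip_width: 0.0389
gripper_force: 40.3
clk 28.62 tcp [0.5114 0.1936 0.1147] yaw -8.93 w 0.0389 fz -0.2
units to go [ 0.42  -1.032 -0.013] turn -0.00017691359205684876
```

```bash
python3 -m crank '[[0.0525,-0.1285,0,0,-1],[0.0525,-0.1285,0,0,-1],[0.0525,-0.1285,0,0,-1],[0.0525,-0.1285,0,0,-1],[0.0525,-0.1285,0,0,-1],[0.0525,-0.1285,0,0,-1],[0.0525,-0.1285,0,0,-1],[0.0525,-0.1285,0,0,-1]]' >/dev/null; python3 -m crank '[[0,0,-0.1,0,-1],[0,0,-0.1,0,-1],[0,0,-0.1,0,-1],[0,0,-0.1,0,-1],[0,0,0,0,-1],[0,0,0,0,-1],[0,0,0,0,-1],[0,0,0,0,-1]]'>/dev/null; python3 st.py .5955 -.0118 .0165 -8.94
```

```text
clk 29.95 tcp [ 0.5967 -0.0114  0.0364] yaw -8.92 w 0.0389 fz -0.6
units to go [-0.006 -0.002 -0.099] turn -0.0005323134138810322
```

```bash
python3 -m crank '[[-0.006,-0.002,-0.04,0,-1],[0,0,-0.03,0,-1],[0,0,-0.017,0,-1],[0,0,-0.01,0,-1],[0,0,0,0,-1],[0,0,0,0,-1]]'; python3 -m crank '[[0,0,0,0,0.2],[0,0,0,0,0.6],[0,0,0,0,1],[0,0,0,0,1],[0,0,0,0,1],[0,0,0,0,1]]'; python3 -m crank '[[0,0,0.15,0,1],[0,0,0.15,0,1],[0,0,0.15,0,1],[0,0,0.15,0,1],[-0.2,0,0.05,0,1],[-0.2,0,0.05,0,1],[-0.15,-0.1,0.05,0,1],[-0.1,-0.15,0.05,0,1]]' >/dev/null; python3 -m crank '[[0,-0.2,0,0,1],[0,-0.2,0,0,1],[0,-0.2,0,0,1],[0,-0.2,0,0,1],[0,-0.2,0,0,1],[0,-0.2,0,0,1],[0,-0.2,0,0,1],[0,-0.2,0,0,1]]'; python3 -m crank '[[0,-0.15,0,0,1],[0,-0.15,0,0,1],[0,-0.15,0,0,1],[0,0,0,0,1],[0,0,0,0,1],[0,0,0,0,1]]'
python3 - <<'E'
from h import *
im=r.grab_frame('top');m=r.camera_model('top');cv2.imwrite('pics/t8.png',im)
for n,(u,v,z) in dict(red=(281,236,.046),blue=(326,243,.05),yellow=(442,290,.043),purple=(204,204,.041)).items():
    c,a=blob(huemask(im,n),(u,v));w=ray(m,c.reshape(-1,2),z);print(n,a,np.round(cv2.minEnclosingCircle(w.astype(np.float32))[0],4))
E
```

```text
clock: 30.45
tcp_pos: [0.5944, -0.012, 0.017]
orientation: [2.387, 2.042, -0.001]
contact_force: [-4.5, -0.7, 14.5]
grip_width: 0.0389
gripper_force: 41.2
clock: 30.95
tcp_pos: [0.5946, -0.012, 0.0157]
orientation: [-2.387, -2.042, 0.0]
contact_force: [-0.1, 0.5, -0.3]
grip_width: 0.0854
gripper_force: 0.0
clock: 32.28
tcp_pos: [0.4642, -0.384, 0.1759]
orientation: [2.388, 2.042, -0.0]
contact_force: [1.1, 0.1, 0.3]
grip_width: 0.085
gripper_force: 0.0
clock: 32.78
tcp_pos: [0.4648, -0.4711, 0.1755]
orientation: [-2.386, -2.042, -0.001]
contact_force: [1.0, 0.8, -0.1]
grip_width: 0.0852
gripper_force: 0.0
red 304 [0.6065 0.0688]
blue 383 [ 0.5934 -0.0134]
yellow 229 [ 0.4948 -0.2307]
purple 240 [0.6635 0.2144]
```

View pics/t8.png

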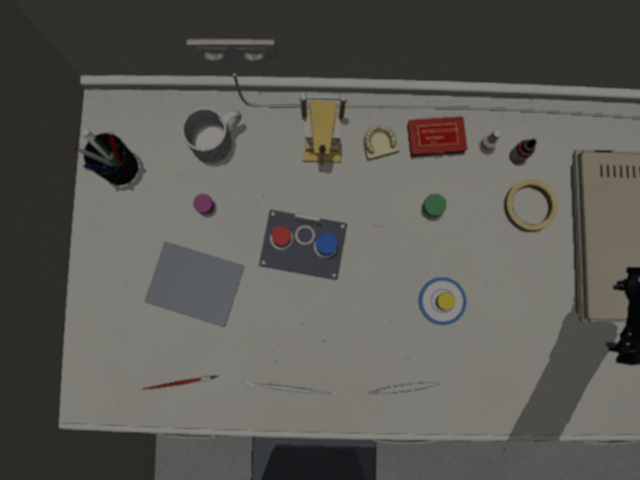

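Red (281,237) and blue (326,244) are back on their spots within about 1–2 mm, yellow (445,300) is within about 3 mm of the tile's centre, and the arm is clear.

```bash
python3 -c "
from bench import r
print(r.hand_in())"
```

```text
the job is handed in; nothing more can be done
None
```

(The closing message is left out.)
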